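Gauge a brass rod in a tapered slot and mark its stop

ROBOT

A 6-joint arm with a two-finger parallel gripper is mounted at the origin on the work surface. World frame = base frame: x ahead of the robot, y to its left, z up, the work surface at z = 0. Lengths are in mm, angles in rad, forces in N, time in s.
With the tool pointing down it reaches from about 350 to 925 mm from the base axis. Payload 6.4 kg.
Tool frame: the origin (TCP) lies at the very end of the fingers, on their centre line; the grasp point (between the pads) lies 19 mm behind it (grip_point_offset is the distance from the TCP to the grasp point, in mm); z points along the fingers, y is the line along which they close (so a half turn about z gives the same grasp; the last joint's range is limited). The gripper opens to 85 mm and grips with 20 to 120 N. Pads are 22 mm wide; open, the fingers measure 114 mm over their backs; the gripper's body (76 mm by 85 mm) begins 54 mm behind the grasp point. The pads swing forward as they close: fully open they stand 13 mm farther back than shut.
Start: joints at [-1.491, 0.245, 1.558, -0, 1.339, -0.174], TCP at [163.209, -629.187, 231.29] pointing down, gripper open.
Joint ranges: [-3.13, 3.13], [-1.02, 2.26], [0.13, 2.54], [-0.95, 4.09], [0.21, 2.88], [-2.74, 2.74]. Speed limits (rad/s): [2.57, 2.57, 3.14, 3.14, 3.14, 3.14].

INTERFACE

Orientations are given as a unit quaternion [x, y, z, w].
In Python, from cell import * gives the robot as it stands.
- The arm moves only by the shell command python3 -m inch 'ROWS' [FORCE]. ROWS is JSON, a list of rows, each a list of 7 numbers: the finger opening in cm, from 0 to 8.54, then the shift along the tool's x, y, z in cm, then the turn, a rotation vector about the tool's x, y, z in rad. A call has 1 to 12 rows; each row is the pose to reach, as a shift and turn from the pose commanded when the call began, along the tool's axes at that moment; what a row does not reach only later rows make up. A row lasts 1/10 s, in which the tool goes at most 50 mm and 8.59 degrees, less where a joint would pass 70% of its speed; a pose out of reach is approached as far as the arm can. A call with a gripper value outside its range is refused whole. The fingers move at their own pace and stop on an object; FORCE is the grip in N (left out, the last holds). Time passes only in rows, so rows that repeat a pose let the fingers close. It gives the time, the measured TCP pose, the force, the opening and the grip force at its end, in the units of the state.
- observe(): the state, without advancing time (a new reading comes with each control period).
- read_camera(name): name is "side" or "top"; returns the picture (480x640x3 uint8, red, green, blue); there is no depth.
- calibration(name): a dict with "camera_matrix" (3x3 intrinsics, pixels), "R" (3x3) and "t" (3): a world point X has camera coordinates R X + t. Camera axes: x right, y down, z forward; pixel columns grow to the right and rows downward; lengths in mm; the calibration is good to about 2 mm. A picture is of the moment at which its call begins. calibration takes no time and is no camera call.
- hand_in(): hands the job in; it is judged then, once.
The state is a dict: "t": time; "q": joint angles; "qvel": joint speeds; "joint_torque": joint torques, N m; "position": TCP position; "eef_rot": TCP orientation; "contact_force": force on the tool from outside, world axes, zero at the start; "moment": the same for the moment, N m; "width": opening from 0.0 (shut) to 1.0 (fully open); "gripper_force": force on a finger pad.
Only numpy, scipy, OpenCV 4.12 (cv2) and the standard library are available. Lean on these libraries where they do the work, as an engineer would, in place of code of your own. Each camera call takes 0.05 s, during which the arm holds its last target. There are 200 camera calls.

TASK

Take the brass rod from its wooden stand, stand it upright in the wide end of the gauge's tapered slot and slide it gently along towards the narrow end until it wedges firmly between the two steel bars. Leave it wedged there, upright, and then slide the cursor up behind it until its arm just rests against the rod, to mark the place. Never force the rod or the cursor (keep well under 25 N), and leave the other things on the bench alone.

Things in the scene. Friction and masses are not known exactly. Their poses are not given: they have to be found in the camera images.
- gauge: Fixed gauge: aluminium base plate 280 x 130 x 6 mm (x -125 to +155, y -63 to +67 mm) with two steel bars 14 mm tall (tops 20 mm above the bench) forming a tapered slot. Origin: at bench height, on the straight bar's slot-side face, at the slot's wide mouth; x runs along that face to the narrow end, z up. The straight bar fills y 0 to +18, x -5 to +150 mm; the slot is on its -y side.
- slot_floor (a point): Point on the slot's floor (the base plate's top, 6 mm above the bench) in the wide end: 20 mm from the mouth (gauge x), 11 mm from the straight bar (gauge y = -11 mm). The slot is nominally 28 mm wide at the mouth, narrowing 1 mm in each 8 mm. Where the rod wedges is found only by feel: its axis is then some 55 to 120 mm from the mouth.
- fence: The slanting second steel bar, 150 x 16 x 14 mm, on its two clamp seats. The given pose is that of the seats: the bar itself is clamped tight anywhere up to 3.5 mm from it along y (not measured). Origin: nominal slot-side face at the mouth, on the base plate's top; x runs along the face to the narrow end (+0.124 rad about z from the gauge's x), y into the slot. Screw heads stand 3 mm above its top.
- rod_center (a point): Centre (half-way up) of the loose brass rod, a plain round bar between 15 and 18 mm in diameter (the exact diameter is not known: that is what is gauged) and 70 mm long, about 0.12 kg, to be gauged. It starts upright in the stand, its lower end 8 mm above the bench. z along the rod.
- stand: Fixed light wood block 70 x 70 x 24 mm with one blind hole in the middle of its top, 16 mm deep and 19.5 mm wide. Origin: centre of the underside, z up.
- cursor: Brass cursor that slides along the gauge's x (210 mm travel, friction about 1.2 N, stays where left). Axes as the gauge's; origin at bench height under its grip, at gauge y = 48 mm. Starts with the grip 60 to 100 mm before the mouth. Carriage 30 x 30 mm, top 24 mm above the bench; an 8 mm thick arm reaches in -y across the slot, 24 to 34 mm above the bench, over the bars, behind the rod.
- cursor_grip (a point): Where to pinch the cursor's dark steel upright grip, 14 mm (along gauge x) x 20 mm (along gauge y), from 24 to 60 mm above the bench; this point is on its axis, 44 mm above the bench.
- cursor_face (a point): Point on the +x face of the 8 mm wide tongue that reaches down from the cursor's arm into the slot (to 8.5 mm above the bench) and meets the rod: 8 mm ahead (+x) of the grip's axis, 56.5 mm to its -y side, 20 mm above the bench. When the cursor touches the rod this point is one rod radius behind the rod's axis.
- jar: Bystander: closed glass jar with steel cap, 52 mm across, 80 mm tall. Origin at the underside's centre.
- dish: Bystander: steel bowl 80 mm across, 30 mm tall. Origin at the underside's centre.
- screwdriver: Bystander: small screwdriver about 160 mm long lying along its x.
Things that resemble listed ones, but are neither listed nor needed, are in the scene too. There is more than one size of the part that bears rod_center; the job needs the smallest.

How it is judged (in metres and radians):
On the way, in this order (a step that is already met when the one before it is completed fails the run):
1. the rod stands upright in the wide end of the slot, its centre at most 50 mm from the mouth (x of rod_center in the frame of gauge between -0.005 and 0.05 m and y of rod_center in the frame of gauge between -0.024 and -0.004 m and height (world z) of rod_center below 0.048 m and angle between rod_center's own z axis and vertical below 0.15 rad), for 0.1 s.
2. the rod is pressed with at least 1.5 N into the taper, against both bars, with the cursor's arm still behind it (y of rod_center in the frame of gauge above -0.0095 m and x of rod_center in the frame of gauge between 0.05 and 0.13 m and height (world z) of rod_center below 0.048 m and contact force between rod and fence above 1.5 N and horizontal distance between cursor_face and rod_center above 0.03 m), for 0.2 s.
At the end, for the whole second after the job is handed in: The rod stands upright (within 0.06 rad) on the slot's floor, within 1 mm of touching the straight bar and still wedged (pressed against the fence with at least 0.4 N); the cursor's arm is behind it, within 2 mm of touching it; both at rest and released (y of rod_center in the frame of gauge above -0.0095 m and x of rod_center in the frame of gauge between 0.05 and 0.13 m and height (world z) of rod_center below 0.0455 m and angle between rod_center's own z axis and vertical below 0.06 rad and contact force between rod and fence above 0.4 N and horizontal distance between cursor_face and rod_center below 0.0105 m and linear speed of each of cursor, rod below 0.005 m/s).
It fails at once if the rod is forced against the fence with more than 25 N (contact force between rod and fence above 25 N).
It fails at once if the rod is slammed or forced against the gauge's base, straight bar or cursor with more than 50 N (contact force between rod and gauge above 50 N).
It fails at once if the robot presses on the fence with more than 25 N (contact force between the arm and fence above 25 N).
It fails at once if a bystander (jar, dish or screwdriver) is shifted by more than 20 mm (distance of any of jar, dish, screwdriver from where it was at the start of the episode above 0.02 m).
It also fails if it takes over 72 s, if anything falls off the work surface, if the arm or the gripper's body presses on something with over 40 N, if the wrist force passes 120 N, or if a joint passes its speed limit or range.

## Working session

There is one attempt and no reset: what is moved stays moved. The work goes in short steps, Python scripts to look and compute and a shell command to move; the robot and the scene stay as the last step left them, time stands still between calls to the robot, and variables do not carry over. Pictures are saved under pics/ and viewed, at most 10 in all, crops included, and the job is handed in when it is done.

```bash
mkdir -p pics; ls
python3 - <<'E'
from cell import *
import cv2
for n in("top","side"):
    cv2.imwrite(f"pics/{n}0.png",read_camera(n)[:,:,::-1]); c=calibration(n); print(n,c)
print(observe())
E
```

```text
pics
top {'camera_matrix': array([[496.39632495,   0.        , 326.37025656],
       [  0.        , 496.39632495, 241.85412599],
       [  0.        ,   0.        ,   1.        ]]), 'R': array([[ 0.02700573, -0.99911766, -0.03216513],
       [-0.99106392, -0.02255566, -0.13146693],
       [ 0.13062543,  0.03542806, -0.99079859]]), 't': array([-156.87916416,  559.26631129,  806.15587456])}
side {'camera_matrix': array([[467.68700591,   0.        , 315.55417492],
       [  0.        , 467.68700591, 244.79550624],
       [  0.        ,   0.        ,   1.        ]]), 'R': array([[ 0.95270118, -0.30390599,  0.00126753],
       [-0.16354289, -0.51618967, -0.84071514],
       [ 0.25615266,  0.80074301, -0.54147617]]), 't': array([-587.14033961,   62.32679091,  885.35095049])}
{'t': 0.1, 'q': array([-1.49111316e+00,  2.45768727e-01,  1.55890317e+00, -8.04836205e-06,
        1.33872311e+00, -1.74079000e-01]), 'qvel': array([-0.00018615, -0.00098143, -0.0035854 ,  0.00187465, -0.00026924,
        0.00083826]), 'joint_torque': array([ 2.35578767e-06, -4.30672288e+01, -3.27128220e+01, -1.46559801e-04,
        2.81948429e-03,  4.15711705e-07]), 'position': array([ 163.15638348, -628.66064977,  230.2689176 ]), 'eef_rot': array([ 9.91960868e-01,  1.26541787e-01,  3.86066174e-05, -9.00354618e-04]), 'contact_force': array([-0.61870952,  0.27087831, -0.29084312]), 'moment': array([-0.01452941, -0.03550514, -0.03436633]), 'gripper_force': 0.0, 'width': 1.0020085440942714}
```

View pics/top0.png

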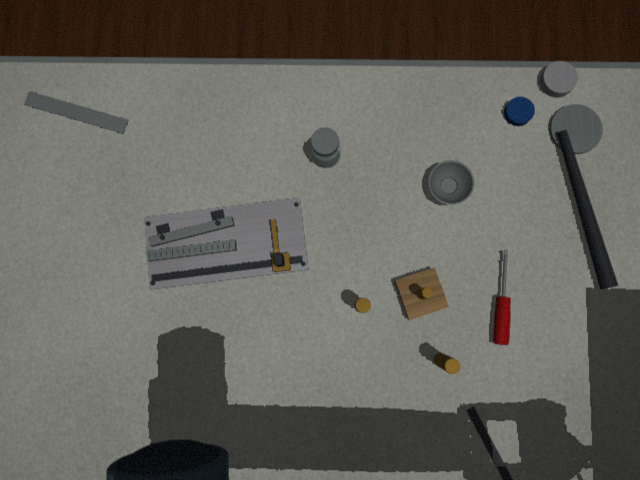

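View pics/side0.png

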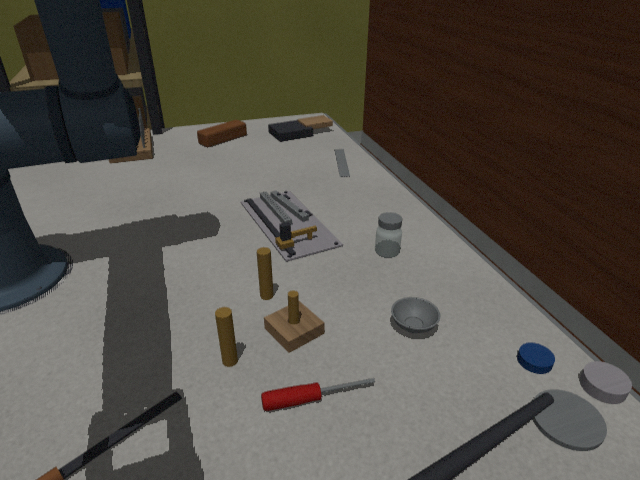

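The top view shows the stand with the small rod at (425,293), the gauge at (147-307, 198-290) and the cursor grip at about (278,258). The two larger rods at (362,305) and (452,366) are decoys. I'll enlarge for measurements.

Run:
```python
import cv2
a=cv2.imread("pics/top0.png")
cv2.imwrite("pics/g.png",cv2.resize(a[190:300,140:315],None,fx=4.5,fy=4.5,interpolation=cv2.INTER_CUBIC))
b=cv2.resize(a[255:330,385:460],None,fx=5,fy=5,interpolation=cv2.INTER_CUBIC)
s=cv2.imread("pics/side0.png")
c=cv2.resize(s[280:355,255:330],None,fx=5,fy=5,interpolation=cv2.INTER_CUBIC)
cv2.imwrite("pics/s.png",cv2.hconcat([b,c]))
```

```text
(no output)
```

View pics/g.png

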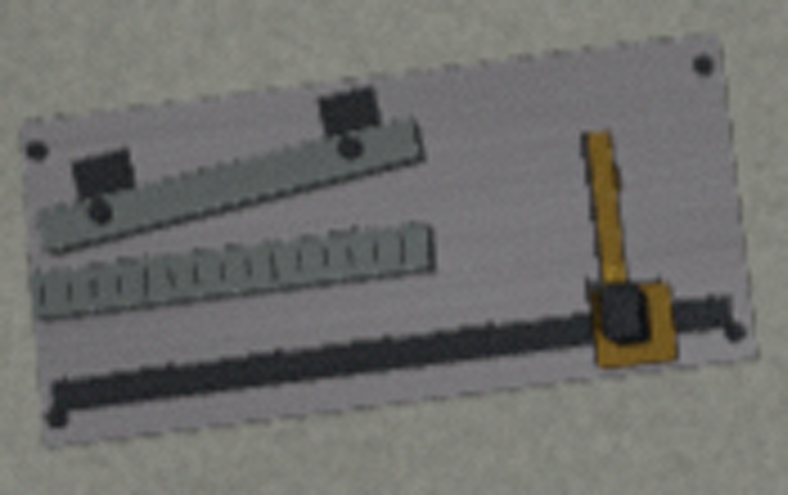

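View pics/s.png

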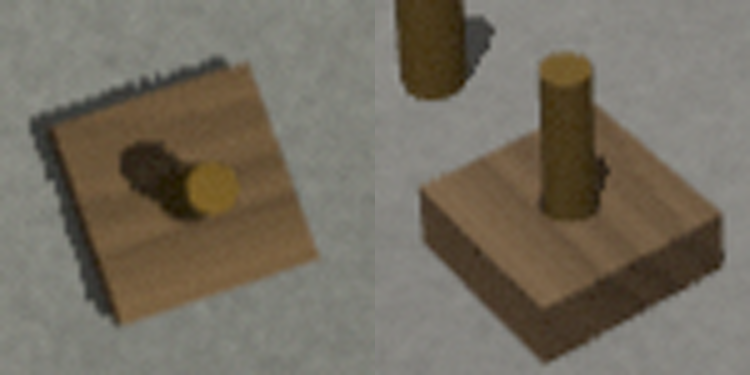

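The crops show the plate corners at (20,118), (720,35), (757,357) and (45,447), the bar corners near (35,270) and (430,225), and the rod's top at (213,188) in the top crop and (191,68) in the side crop. Next I'll fit the gauge pose.

```bash
cat > h.py <<'E'
from cell import *
import numpy as np, cv2
from scipy.optimize import least_squares
def proj(n,X):
    c=calibration(n); p=(c["R"]@np.atleast_2d(X).T).T+c["t"]; p=p@c["camera_matrix"].T; return p[:,:2]/p[:,2:]
def ray(n,uv,z):
    c=calibration(n); d=c["R"].T@np.linalg.solve(c["camera_matrix"],[*uv,1.]); C=-c["R"].T@c["t"]
    return C+d*(z-C[2])/d[2]
def tri(uvt,uvs,x0):
    return least_squares(lambda X:np.r_[proj("top",X)[0]-uvt,proj("side",X)[0]-uvs],x0)
def rel(goal):  # tool-axis shift cm from the measured pose to goal TCP
    from scipy.spatial.transform import Rotation as Ro
    o=observe(); return Ro.from_quat(o["eef_rot"]).inv().apply(np.array(goal)-o["position"])/10
E
python3 - <<'E'
from h import *
cr=lambda u,s,o:(np.array(u)+.5)/s-.5+np.array(o)
G=[(155,-63,6),(-125,-63,6),(-125,67,6),(155,67,6),(150,0,20),(-5,0,20)]
P=[cr(u,4.5,(140,190)) for u in[(20,118),(720,35),(757,357),(45,447),(35,270),(430,225)]]
G=np.array(G,float);P=np.array(P)
def W(p,g): c,s=np.cos(p[2]),np.sin(p[2]); return np.c_[p[0]+c*g[:,0]-s*g[:,1],p[1]+s*g[:,0]+c*g[:,1],g[:,2]]
r=least_squares(lambda p:(proj("top",W(p,G))-P).ravel(),[500,0,1.5])
print(r.x,r.fun.reshape(-1,2).round(2))
print("camera",[-calibration(n)["R"].T@calibration(n)["t"] for n in("top","side")])
for xg in(-60,-80,-100):
  print(xg,((proj("top",W(r.x,np.array([[xg,48,60.],[xg+4,48-68,34]])))-[140,190]+.5)*4.5-.5).round(0))
t=tri(cr((213,188),5,(385,255)),cr((191,68),5,(255,280)),[400,-200,78]);print("rodtop",t.x,t.fun, ray("top",cr((213,188),5,(385,255)),78),ray("side",cr((191,68),5,(255,280)),78))
# stand top corners
q=[ray("top",cr(u,5,(385,255)),24) for u in[(53,128),(247,65),(318,257),(120,323)]]
print(np.mean(q,0),[np.linalg.norm(q[i]-q[i-1]).round(1) for i in range(4)], q)
E
```

```text
[565.60463159  21.61073069   1.7162046 ] [[ 0.38  0.39]
 [ 0.42 -0.43]
 [ 0.48  0.61]
 [-0.06 -0.12]
 [-0.81  0.17]
 [-0.4  -0.64]]
camera [array([ 453.20084381, -172.68666364,  867.21709194]), array([ 342.77739898, -855.20161277,  532.53973473])]
-60 [[566. 318.]
 [548. 149.]]
-80 [[621. 312.]
 [600. 143.]]
-100 [[675. 305.]
 [652. 136.]]
rodtop [ 481.46082603 -305.22696505   78.99335548] [ 0.0701954  -0.31753403 -0.31693026  0.03770206] [ 480.99617766 -305.28449214   78.        ] [ 482.25615146 -304.08106589   78.        ]
[ 481.07465622 -304.7873173    24.        ] [np.float64(68.4), np.float64(69.1), np.float64(68.0), np.float64(69.9)] [array([ 501.68623468, -260.62257805,   24.        ]), array([ 524.61285118, -325.76360924,   24.        ]), array([ 460.82625124, -349.26860238,   24.        ]), array([ 437.17328777, -283.49447953,   24.        ])]
```

Run:
```python
from h import *
print(rel([481.3,-305,130]))
```

```text
[ 38.91789932 -23.32468996  10.08019241]
```

```bash
python3 -m inch '[[5,10,-6,2,0,0,0.03],[5,20,-12,5,0,0,0.06],[5,30,-18,8,0,0,0.108],[5,38.9,-23.3,10,0,0,0.108],[5,38.9,-23.3,10,0,0,0.108],[5,38.9,-23.3,10,0,0,0.108],[5,38.9,-23.3,10,0,0,0.108],[5,38.9,-23.3,10,0,0,0.108],[5,38.9,-23.3,10,0,0,0.108],[5,38.9,-23.3,10,0,0,0.108],[5,38.9,-23.3,10,0,0,0.108],[5,38.9,-23.3,10,0,0,0.108]]' 20
python3 - <<'E'
from h import *
a=read_camera("top");s=read_camera("side")
b=lambda i,y,x:cv2.resize(i[y:y+130,x:x+130],None,fx=3,fy=3,interpolation=cv2.INTER_CUBIC)
cv2.imwrite("pics/c1.png",cv2.hconcat([b(a,230,360),b(s,220,230)])[:,:,::-1])
print(rel([481.3,-305,43]), observe()["eef_rot"], proj("top",observe()["position"]),proj("side",observe()["position"]))
E
```

```text
t: 1.3
position: [480.9, -306.6, 131.4]
eef_rot: [0.997, 0.073, -0.0, 0.0]
contact_force: [-0.4, 0.4, -0.4]
width: 0.589
gripper_force: 0.0
[ 0.09833853 -0.23512855  8.87926029] [9.97412099e-01 7.18950791e-02 1.76839023e-04 4.14377893e-04] [[434.85720031 291.35333146]] [[291.41749797 266.18272689]]
```

View pics/c1.png

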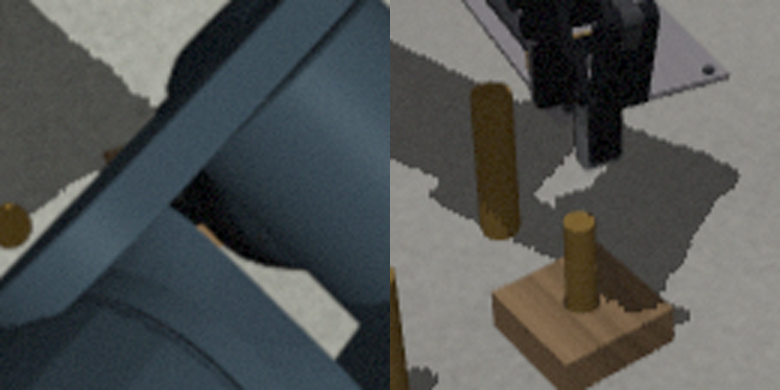

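The side view shows the open fingers straddling the rod, whose top is at crop (578,222). They are aligned with it, so I'll descend and grip.

```bash
python3 -m inch '[[5,0,-0.1,3,0,0,0],[5,0,-0.15,5,0,0,0],[5,0,-0.15,7,0,0,0],[5,0,-0.15,8.7,0,0,0],[5,0,-0.15,8.7,0,0,0],[5,0,-0.15,8.7,0,0,0],[5,0,-0.15,8.7,0,0,0],[1,0,-0.15,8.7,0,0,0],[1,0,-0.15,8.7,0,0,0],[1,0,-0.15,8.7,0,0,0],[1,0,-0.15,8.7,0,0,0],[1,0,-0.15,8.7,0,0,0]]' 20;  python3 -m inch '[[1,0,0,0,0,0,0],[1,0,0,0,0,0,0],[1,0,0,0,0,0,0]]' 30
```

```text
t: 2.6
position: [481.5, -304.9, 45.1]
eef_rot: [0.997, 0.073, 0.0, 0.0]
contact_force: [-0.0, -0.2, 5.5]
width: 0.188
gripper_force: 22.2
t: 2.9
position: [481.5, -304.9, 45.1]
eef_rot: [0.997, 0.073, 0.0, 0.0]
contact_force: [-0.5, -0.7, 5.4]
width: 0.189
gripper_force: 29.1
```

```bash
python3 -m inch '[[1,0,0,-1,0,0,0],[1,0,0,-2.5,0,0,0],[1,0,0,-5,0,0,0],[1,0,0,-8,0,0,0],[1,0,0,-10,0,0,0],[1,0,0,-10,0,0,0],[1,0,0,-10,0,0,0]]'
python3 - <<'E'
from h import *
print(rel([579.4,3.4,140]))
E
```

```text
t: 3.6
position: [480.8, -304.2, 144.3]
eef_rot: [0.997, 0.073, -0.0, -0.0]
contact_force: [-0.5, 0.3, -1.3]
width: 0.188
gripper_force: 29.6
[ 14.22664674 -28.99556284   0.44105525]
```

```bash
python3 -m inch '[[1,1.7,-3.5,0,0,0,0],[1,3.5,-7,0,0,0,0],[1,5.3,-11,0,0,0,0],[1,7.5,-15,0,0,0,0],[1,9.4,-19,0,0,0,0],[1,11.4,-23,0,0,0,0],[1,13.2,-27,0,0,0,0],[1,14.2,-29,0.4,0,0,0],[1,14.2,-29,0.4,0,0,0],[1,14.2,-29,0.4,0,0,0],[1,14.2,-29,0.4,0,0,0],[1,14.2,-29,0.4,0,0,0]]'
python3 - <<'E'
from h import *
print(rel([579.4,3.4,60]))
a=read_camera("top");s=read_camera("side")
cv2.imwrite("pics/c2.png",cv2.hconcat([cv2.resize(a[150:300,130:330],None,fx=2,fy=2),cv2.resize(s[150:300,200:400],None,fx=2,fy=2)])[:,:,::-1])
E
```

```text
t: 4.8
position: [579.0, 1.9, 140.0]
eef_rot: [0.997, 0.072, -0.0, -0.0]
contact_force: [0.1, 0.7, -1.3]
width: 0.19
gripper_force: 29.7
[ 0.06228599 -0.14283472  8.00094652]
```

View pics/c2.png

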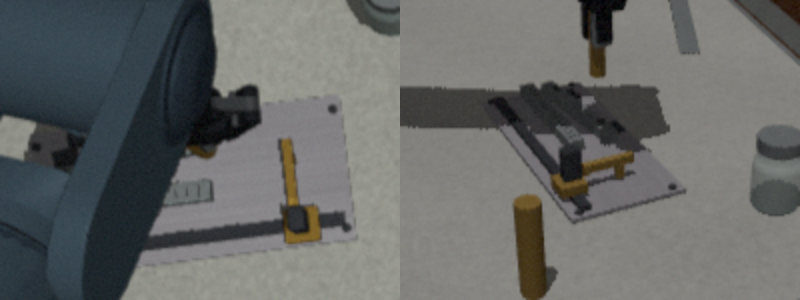

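The side view shows the rod upright, held over the plate, with the cursor's arm behind it nearer the camera. I'll lower it onto the plate just before the mouth.

```bash
python3 -m inch '[[1,0,-0.1,3,0,0,0],[1,0,-0.1,6,0,0,0],[1,0,-0.1,8,0,0,0],[1,0,-0.1,8.8,0,0,0],[1,0,-0.1,9.0,0,0,0],[1,0,-0.1,9.2,0,0,0],[1,0,-0.1,9.3,0,0,0],[1,0,-0.1,9.3,0,0,0]]'
python3 - <<'E'
from h import *
s=read_camera("side")
cv2.imwrite("pics/c3.png",cv2.resize(s[170:270,225:355],None,fx=6,fy=6,interpolation=cv2.INTER_CUBIC)[:,:,::-1])
o=observe();print(o["position"],o["contact_force"])
E
```

```text
t: 5.7
position: [580.0, 3.9, 48.3]
eef_rot: [0.997, 0.073, 0.001, 0.0]
contact_force: [0.5, 0.7, -1.4]
width: 0.184
gripper_force: 29.7
[579.84855685   3.95574677  48.16413581] [-1.1638054   0.92743945 -0.66360592]
```

View pics/c3.png

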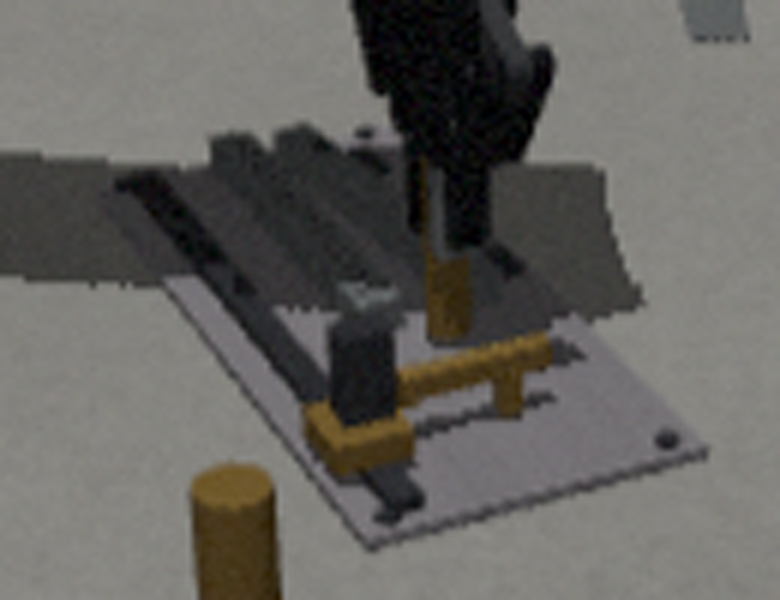

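The side crop shows the rod's lower end at (448,337), just in front of the slot. The plate corners are at (708,450) and (372,545), which I can use to check the pose.

```bash
cat >> h.py <<'E'
GP=[565.6,21.6,1.716]
def W(g,p=GP):
    g=np.atleast_2d(np.array(g,float)); c,s=np.cos(p[2]),np.sin(p[2]); return np.c_[p[0]+c*g[:,0]-s*g[:,1],p[1]+s*g[:,0]+c*g[:,1],g[:,2]]
def Gi(w,p=GP):
    c,s=np.cos(p[2]),np.sin(p[2]); d=np.array(w[:2])-p[:2]; return np.array([c*d[0]+s*d[1],-s*d[0]+c*d[1]])
E
python3 - <<'E'
from h import *
f=lambda g:((proj("side",W(g))-[225,170]+.5)*6-.5).round(0)
print(f([[-125,-63,6],[-125,67,6],[-5,0,20],[-5,18,20],[-73,-8.5,8.5]]))
o=observe()["position"];print(Gi(o)); print(((proj("side",[[*o[:2],11]])-[225,170]+.5)*6-.5), f([[-20,-11,11],[-10,-11,11],[-20,-16,11]]))
E
```

```text
[[709. 450.]
 [363. 543.]
 [403. 300.]
 [358. 311.]
 [503. 409.]]
[-19.52025331 -11.54559462]
[[448.10623577 332.08990041]] [[447. 333.]
 [436. 321.]
 [460. 330.]]
```

```bash
python3 -m inch '[[1,0,0,0.2,0,0,0],[1,0,0,0.3,0,0,0],[1,0,0,0.35,0,0,0],[1,0,0,0.35,0,0,0]]'; python3 -m inch '[[1,0,0,0.05,0,0,0],[1,0,0,0.1,0,0,0],[1,0,0,0.1,0,0,0]]'
```

```text
t: 6.15
position: [579.1, 4.1, 43.7]
eef_rot: [0.997, 0.073, -0.0, -0.0]
contact_force: [0.7, 0.3, -1.8]
width: 0.189
gripper_force: 29.7
t: 6.45
position: [579.4, 4.0, 43.2]
eef_rot: [0.997, 0.073, 0.0, 0.0]
contact_force: [-1.3, -0.0, 1.3]
width: 0.189
gripper_force: 30.0
```

```bash
python3 -m inch '[[1,0,-0.3,0,0,0,0],[1,0,-0.6,0,0,0,0],[1,0,-1,0,0,0,0],[1,0,-1.4,0,0,0,0],[1,0,-1.8,0,0,0,0],[1,0,-1.8,0,0,0,0]]'; python3 -m inch '[[1,0,-0.4,0,0,0,0],[1,0,-0.8,0,0,0,0],[1,0,-1.2,0,0,0,0],[1,0,-1.6,0,0,0,0],[1,0,-2,0,0,0,0],[1,0,-2,0,0,0,0],[1,0,-2,0,0,0,0]]'
```

```text
t: 7.05
position: [576.9, 22.4, 43.1]
eef_rot: [0.997, 0.073, 0.0, -0.0]
contact_force: [-0.3, -1.9, 3.0]
width: 0.192
gripper_force: 30.2
t: 7.75
position: [573.9, 42.2, 43.1]
eef_rot: [0.997, 0.073, 0.0, -0.0]
contact_force: [0.3, -2.1, 5.3]
width: 0.191
gripper_force: 30.5
```

```bash
python3 -m inch '[[1,-0.1,0,-0.03,0,0,0],[1,-0.2,0,-0.03,0,0,0],[1,-0.25,0,-0.03,0,0,0],[1,-0.25,0,-0.03,0,0,0]]'; python3 -m inch '[[1,-0.05,0,0,0,0,0],[1,-0.05,0,0,0,0,0],[1,-0.05,0,0,0,0,0]]';python3 -m inch '[[1,-0.05,0,0,0,0,0],[1,-0.05,0,0,0,0,0],[1,-0.05,0,0,0,0,0]]'
```

```text
t: 8.15
position: [571.3, 41.8, 43.1]
eef_rot: [0.997, 0.073, 0.0, -0.0]
contact_force: [2.3, 1.8, 3.8]
width: 0.184
gripper_force: 30.0
t: 8.45
position: [571.0, 41.5, 43.2]
eef_rot: [0.997, 0.073, 0.0, -0.0]
contact_force: [3.1, 3.1, 2.6]
width: 0.183
gripper_force: 29.9
t: 8.75
position: [570.7, 41.5, 43.2]
eef_rot: [0.997, 0.073, 0.001, -0.0]
contact_force: [5.1, 3.4, 1.7]
width: 0.189
gripper_force: 29.8
```

```bash
python3 -m inch '[[1,0.06,-0.3,0,0,0,0],[1,0.06,-0.6,0,0,0,0],[1,0.06,-0.9,0,0,0,0],[1,0.06,-1.2,0,0,0,0],[1,0.06,-1.5,0,0,0,0],[1,0.06,-1.8,0,0,0,0],[1,0.06,-2.1,0,0,0,0],[1,0.06,-2.4,0,0,0,0],[1,0.06,-2.4,0,0,0,0]]';  python3 -m inch '[[1,0,-0.2,0,0,0,0],[1,0,-0.4,0,0,0,0],[1,0,-0.6,0,0,0,0],[1,0,-0.8,0,0,0,0],[1,0,-0.8,0,0,0,0]]'
```

```text
t: 9.65
position: [567.6, 64.3, 43.2]
eef_rot: [0.997, 0.073, 0.0, 0.001]
contact_force: [3.3, -2.0, 2.4]
width: 0.193
gripper_force: 30.2
t: 10.15
position: [566.4, 72.3, 43.1]
eef_rot: [0.997, 0.073, 0.0, 0.001]
contact_force: [3.9, -3.2, 2.3]
width: 0.188
gripper_force: 30.2
```

```bash
python3 -m inch '[[1,0,-0.15,0,0,0,0],[1,0,-0.3,0,0,0,0],[1,0,-0.45,0,0,0,0],[1,0,-0.45,0,0,0,0]]';  python3 -m inch '[[1,0,-0.15,0,0,0,0],[1,0,-0.3,0,0,0,0],[1,0,-0.45,0,0,0,0],[1,0,-0.45,0,0,0,0]]'; python3 -m inch '[[1,0,-0.1,0,0,0,0],[1,0,-0.2,0,0,0,0],[1,0,-0.3,0,0,0,0],[1,0,-0.3,0,0,0,0]]'
```

```text
t: 10.55
position: [565.7, 76.8, 43.2]
eef_rot: [0.997, 0.073, 0.0, 0.0]
contact_force: [3.6, -3.2, 2.4]
width: 0.187
gripper_force: 30.2
t: 10.95
position: [565.0, 81.3, 43.2]
eef_rot: [0.997, 0.073, 0.0, 0.0]
contact_force: [2.8, -3.6, 2.3]
width: 0.189
gripper_force: 30.2
t: 11.35
position: [564.6, 84.3, 43.2]
eef_rot: [0.997, 0.073, 0.0, 0.0]
contact_force: [3.8, -3.2, 1.8]
width: 0.189
gripper_force: 30.2
```

```bash
for i in 1 2 3 4; do :; done; python3 -m inch '[[1,0,-0.1,0,0,0,0],[1,0,-0.2,0,0,0,0],[1,0,-0.3,0,0,0,0],[1,0,-0.3,0,0,0,0]]';  python3 -m inch '[[1,0,-0.1,0,0,0,0],[1,0,-0.2,0,0,0,0],[1,0,-0.3,0,0,0,0],[1,0,-0.3,0,0,0,0]]'; python3 -m inch '[[1,0,-0.1,0,0,0,0],[1,0,-0.2,0,0,0,0],[1,0,-0.3,0,0,0,0],[1,0,-0.3,0,0,0,0]]'
```

```text
t: 11.75
position: [564.1, 87.3, 43.2]
eef_rot: [0.997, 0.073, 0.0, 0.0]
contact_force: [3.0, -3.3, 2.3]
width: 0.188
gripper_force: 30.2
t: 12.15
position: [563.7, 90.1, 43.2]
eef_rot: [0.997, 0.073, -0.0, 0.001]
contact_force: [3.2, -3.4, 2.0]
width: 0.188
gripper_force: 30.3
t: 12.55
position: [563.4, 91.7, 43.2]
eef_rot: [0.997, 0.073, -0.0, 0.002]
contact_force: [2.9, -9.2, 2.8]
width: 0.19
gripper_force: 31.5
```

The push force rose to about 9 N at gauge x of about 70, so the rod is wedged. I'll hold briefly, then release.

```bash
python3 -m inch '[[1,0,-0.01,0,0,0,0],[1,0,-0.01,0,0,0,0],[1,0,-0.01,0,0,0,0]]'
python3 - <<'E'
from h import *
o=observe();print(Gi(o["position"]),o["contact_force"],o["moment"])
E
python3 -m inch '[[1.8,0,0,0,0,0,0],[2.2,0,0,0,0,0,0],[3,0,0,0,0,0,0],[4,0,0,0,0,0,0],[4,0,0,0,0,0,0],[4,0,0,0,0,0,0]]'
python3 - <<'E'
from h import *
s=read_camera("side");print(observe()["position"],observe()["contact_force"])
cv2.imwrite("pics/c4.png",cv2.resize(s[140:260,225:355],None,fx=5,fy=5,interpolation=cv2.INTER_CUBIC)[:,:,::-1])
E
```

```text
t: 12.85
position: [563.4, 91.7, 43.2]
eef_rot: [0.997, 0.073, -0.0, 0.002]
contact_force: [4.2, -9.8, 3.2]
width: 0.189
gripper_force: 31.5
[69.64969196 -7.99961669] [ 4.22588631 -9.84763609  3.21355775] [-1.88390982 -0.72095217  0.00859714]
t: 13.45
position: [562.8, 94.0, 42.9]
eef_rot: [0.997, 0.073, -0.0, -0.0]
contact_force: [-0.0, -0.4, -0.3]
width: 0.467
gripper_force: 0.0
[562.92608684  93.91638404  42.94874551] [ 0.16007103 -0.54758889  0.28085575]
```

View pics/c4.png

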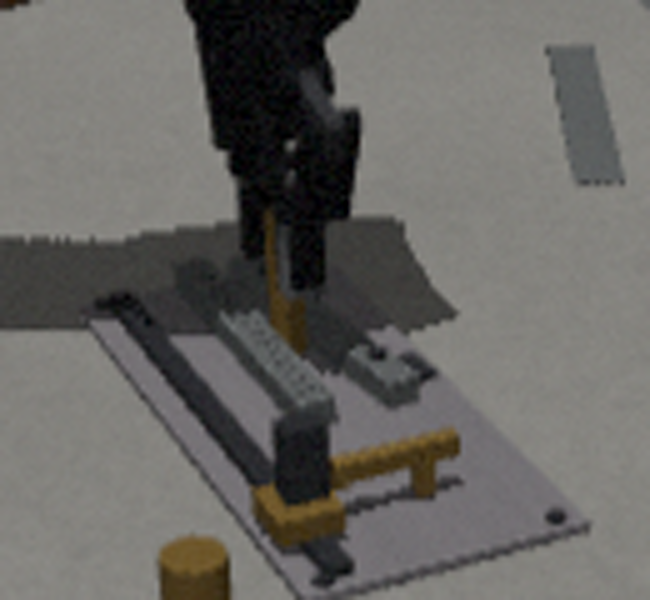

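The side view shows the rod released, standing upright between the bars near (288,290). I'll lift clear and locate the cursor.

```bash
python3 -m inch '[[4,0,0,-1,0,0,0],[4,0,0,-3,0,0,0],[4,0,0,-5.5,0,0,0],[4,0,0,-5.5,0,0,0]]'
python3 - <<'E'
from h import *
print(W([-81,48,98]),rel(W([-81,48,98])[0]))
a=cv2.imread("pics/c2.png") # cursor still unmoved; use top0 & side crop c3 grip readings
# grip top centre: side c3 crop ~ (363,300 )
print(ray("side",((np.array([363,312])+.5)/6-.5+[225,170]),60),Gi(ray("side",((np.array([363,312])+.5)/6-.5+[225,170]),60)))
print(((proj("side",W([[-81,48,60],[-88,38,60],[-74,58,60],[-88,58,60],[-74,38,60]]))-[225,170]+.5)*6-.5).round())
E
```

```text
t: 13.9
position: [566.1, 93.8, 102.6]
eef_rot: [0.997, 0.073, 0.004, 0.0]
contact_force: [1.3, 0.2, 0.5]
width: 0.468
gripper_force: 0.0
[[529.82534107 -65.49290315  98.        ]] [-5.91008728 15.22735091  0.43592523]
[533.93556849 -55.24271353  60.        ] [-71.4524038   42.44988619]
[[359. 328.]
 [395. 331.]
 [323. 326.]
 [339. 345.]
 [378. 313.]]
```

```bash
python3 -m inch '[[4,-1.6,4,0,0,0,0],[4,-3.2,8,0,0,0,0],[4,-4.8,12,0,0,0,0],[4,-5.9,15.2,0,0,0,0],[4,-5.9,15.2,0,0,0,0],[4,-5.9,15.2,0,0,0,0],[4,-5.9,15.2,0,0,0,0]]'
python3 - <<'E'
from h import *
print(rel(W([-81,48,34])[0]))
s=read_camera("side");a=read_camera("top")
cv2.imwrite("pics/c5.png",cv2.hconcat([cv2.resize(s[140:260,225:355],None,fx=3,fy=3),cv2.resize(a[190:310,140:270],None,fx=3,fy=3)])[:,:,::-1])
E
```

```text
t: 14.6
position: [526.8, -64.4, 97.9]
eef_rot: [0.997, 0.073, -0.0, -0.0]
contact_force: [0.0, -0.4, -0.4]
width: 0.469
gripper_force: 0.0
[0.28814733 0.15627456 6.38564409]
```

View pics/c5.png

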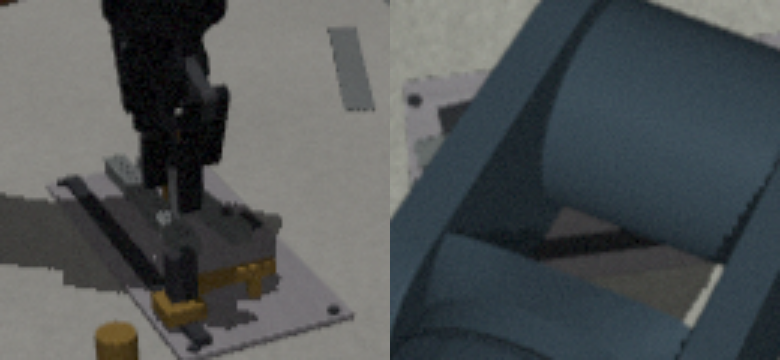

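The side view shows the fingers right above the cursor grip at (180,255). I'll descend and pinch.

```bash
python3 -m inch '[[4,0.25,0.1,2,0,0,0],[4,0.25,0.1,4,0,0,0],[4,0.25,0.1,5.5,0,0,0],[4,0.25,0.1,6.3,0,0,0],[4,0.25,0.1,6.3,0,0,0],[1,0.25,0.1,6.3,0,0,0],[1,0.25,0.1,6.3,0,0,0],[1,0.25,0.1,6.3,0,0,0],[1,0.25,0.1,6.3,0,0,0],[1,0.25,0.1,6.3,0,0,0]]' 20
python3 - <<'E'
from h import *
print(Gi(observe()["position"]))
E
```

```text
t: 15.7
position: [530.3, -66.0, 36.1]
eef_rot: [0.997, 0.073, 0.001, 0.0]
contact_force: [0.1, 0.6, 5.3]
width: 0.162
gripper_force: 25.4
[-81.57187146  47.65287434]
```

```bash
python3 -m inch '[[1,0,-0.4,-0.03,0,0,0],[1,0,-1.2,-0.03,0,0,0],[1,0,-2,-0.03,0,0,0],[1,0,-3,-0.03,0,0,0],[1,0,-4,-0.03,0,0,0],[1,0,-4,-0.03,0,0,0]]'; python3 -m inch '[[1,0,-1,0,0,0,0],[1,0,-2,0,0,0,0],[1,0,-3,0,0,0,0],[1,0,-4,0,0,0,0],[1,0,-4,0,0,0,0]]'; python3 -m inch '[[1,0,-1,0,0,0,0],[1,0,-2,0,0,0,0],[1,0,-3,0,0,0,0],[1,0,-3.6,0,0,0,0],[1,0,-4,0,0,0,0],[1,0,-4,0,0,0,0],[1,0,-4,0,0,0,0]]';python3 - <<'E'
from h import *
print(Gi(observe()["position"]))
E
```

```text
t: 16.3
position: [524.0, -24.7, 36.1]
eef_rot: [0.997, 0.073, 0.001, -0.0]
contact_force: [0.2, 2.0, 6.8]
width: 0.161
gripper_force: 25.6
t: 16.8
position: [518.0, 14.9, 36.1]
eef_rot: [0.997, 0.073, 0.0, -0.0]
contact_force: [-0.2, 1.0, 6.6]
width: 0.159
gripper_force: 25.7
t: 17.5
position: [512.1, 53.9, 36.0]
eef_rot: [0.997, 0.073, 0.0, -0.0]
contact_force: [-0.4, 1.1, 7.9]
width: 0.16
gripper_force: 25.9
[39.72494972 48.28751302]
```

```bash
python3 -m inch '[[1,0,-0.3,-0.02,0,0,0],[1,0,-0.6,-0.02,0,0,0],[1,0,-0.9,-0.02,0,0,0],[1,0,-1.1,-0.02,0,0,0],[1,0,-1.1,-0.02,0,0,0],[1,0,-1.1,-0.02,0,0,0]]'; python3 -m inch '[[1,0,-0.05,0,0,0,0],[1,0,-0.1,0,0,0,0],[1,0,-0.1,0,0,0,0]]';python3 -m inch '[[1,0,-0.05,0,0,0,0],[1,0,-0.1,0,0,0,0],[1,0,-0.1,0,0,0,0]]';python3 -m inch '[[1,0,-0.05,0,0,0,0],[1,0,-0.05,0,0,0,0]]'
python3 - <<'E'
from h import *
print(Gi(observe()["position"]))
E
```

```text
t: 18.1
position: [510.4, 64.6, 36.0]
eef_rot: [0.997, 0.073, 0.0, -0.0]
contact_force: [-0.7, 0.8, 7.0]
width: 0.159
gripper_force: 25.6
t: 18.4
position: [510.3, 65.3, 36.1]
eef_rot: [0.997, 0.073, 0.0, 0.0]
contact_force: [-0.7, -2.1, 6.0]
width: 0.16
gripper_force: 25.6
t: 18.7
position: [510.2, 66.2, 36.0]
eef_rot: [0.997, 0.073, 0.0, 0.0]
contact_force: [-1.0, -2.2, 5.7]
width: 0.16
gripper_force: 25.6
t: 18.9
position: [510.2, 66.3, 36.1]
eef_rot: [0.997, 0.073, 0.0, 0.001]
contact_force: [-0.7, -2.8, 5.6]
width: 0.16
gripper_force: 25.6
[52.22933102 48.35976036]
```

```bash
python3 -m inch '[[1,0,-0.05,0,0,0,0],[1,0,-0.05,0,0,0,0]]';python3 -m inch '[[1,0,-0.05,0,0,0,0],[1,0,-0.05,0,0,0,0]]'; python3 -m inch '[[1,0,-0.05,0,0,0,0],[1,0,-0.05,0,0,0,0]]'
python3 - <<'E'
from h import *
print(Gi(observe()["position"]))
E
```

```text
t: 19.1
position: [510.2, 66.4, 36.1]
eef_rot: [0.997, 0.073, 0.0, 0.001]
contact_force: [-0.4, -5.6, 5.3]
width: 0.159
gripper_force: 25.5
t: 19.3
position: [510.2, 66.5, 36.1]
eef_rot: [0.997, 0.073, 0.0, 0.001]
contact_force: [-0.6, -6.9, 5.3]
width: 0.157
gripper_force: 25.5
t: 19.5
position: [510.1, 66.6, 36.0]
eef_rot: [0.997, 0.073, 0.0, 0.002]
contact_force: [-0.5, -9.9, 5.4]
width: 0.156
gripper_force: 25.4
[52.50666203 48.37795785]
```

```bash
python3 -m inch '[[1,0,0.08,0,0,0,0],[1,0,0.08,0,0,0,0],[1.8,0,0.08,0,0,0,0],[3,0,0.08,0,0,0,0],[4,0,0.08,0,0,0,0],[4,0,0.08,0,0,0,0],[4,0,0.08,0,0,0,0]]'; python3 -m inch '[[4,0,0,-1,0,0,0],[4,0,0,-3,0,0,0],[4,0,0,-6,0,0,0],[4,-3,8,-9,0,0,0],[4,-6,16,-12,0,0,0],[4,-6,22,-12,0,0,0],[4,-6,22,-12,0,0,0],[4,-6,22,-12,0,0,0],[4,-6,22,-12,0,0,0],[4,-6,22,-12,0,0,0]]'
python3 - <<'E'
from h import *
s=read_camera("side");a=read_camera("top")
cv2.imwrite("pics/c6.png",cv2.hconcat([cv2.resize(s[160:260,230:330],None,fx=4,fy=4,interpolation=cv2.INTER_CUBIC),cv2.resize(a[190:290,140:240],None,fx=4,fy=4,interpolation=cv2.INTER_CUBIC)])[:,:,::-1])
print(((proj("top",W([69.6,-8,76]))-[140,190]+.5)*4-.5+[400,0]),((proj("side",W([[69.6,-8,76],[69.6,-8,78]]))-[230,160]+.5)*4-.5))
E
```

```text
t: 20.2
position: [509.7, 67.1, 35.4]
eef_rot: [0.997, 0.073, -0.0, -0.0]
contact_force: [-0.8, -0.4, 0.8]
width: 0.466
gripper_force: 0.0
t: 21.2
position: [482.6, -160.1, 156.3]
eef_rot: [0.997, 0.072, 0.0, 0.0]
contact_force: [0.3, -0.2, -0.5]
width: 0.469
gripper_force: 0.0
[[567.67468645 181.37855136]] [[206.13686105  92.26202291]
 [206.00088035  89.043206  ]]
```

View pics/c6.png

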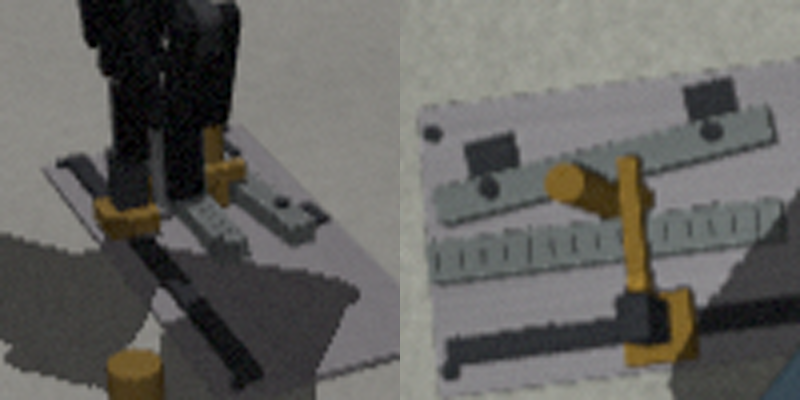

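The top view shows the rod upright, with its top at (566,184) against a predicted (568,181). The cursor tongue rests against it and the gripper is clear, so I'll hand in.

```bash
python3 -c "
from cell import *
print(hand_in())"
```

```text
the job is handed in; nothing more can be done
None
```

I handed in the job with the rod wedged upright about 70 mm from the mouth and the cursor resting against it; pushes read about 10 N at most, but I had no reading of the wedging force after release, and the hand-in gave no verdict.

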